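# Find the rocking corner of the jig plate and press its shim flat

## Task

One of the four corners of the blue jig plate rocks: press down on the corners with a fingertip, one by one, until you find the one that sinks, and push that corner right down. Then press the orange shim leaf beside that corner down until it lies fully flat, and let go; leave the other three leaves standing. Do not lift or shift the plate, and leave the things on it and around it alone.

Things in the scene. Friction and masses are not known exactly. Their poses are not given: they have to be found in the camera images.
- bed: fixed plywood bed board under the whole job, 270 x 250 x 12 mm, lying on the bench. Origin on the bench, straight under the middle of the four feet; its x axis runs from the near feet to the far feet, y to the left, z up.
- plate: loose blue steel jig plate, 12 mm thick, 2.4 kg, level on four feet, top 48 mm above the bench. I-shaped: cross bars 48 (x) by 208 mm (y) centred at x -68 and +72, joined by a web 76 mm wide (y), open bays at its sides. Origin mid-underside, axes as the bed's. Fixed on the bars' middles, |y| < 40 mm: a wooden fence (far, 34 mm above the plate's origin) and a clamp with a red handle (near, 37 mm).
- corner_1 (a point): bright 14 mm dot on the plate's TOP face over the near left foot (plate x -70, y +80 mm): press this corner here. A solid corner gives under 1 mm at 20 N. The one rocking corner, which can be any of the four and looks the same, sinks 5 to 6 mm on a soft spring (gives from 2.5 N, fully down at 6 to 8 N), and comes up again when let go.
- corner_2 (a point): bright 14 mm dot on the plate's TOP face over the near right foot (plate x -70, y -80 mm): press this corner here. A solid corner gives under 1 mm at 20 N. The one rocking corner, which can be any of the four and looks the same, sinks 5 to 6 mm on a soft spring (gives from 2.5 N, fully down at 6 to 8 N), and comes up again when let go.
- corner_3 (a point): bright 14 mm dot on the plate's TOP face over the far left foot (plate x +70, y +80 mm): press this corner here. A solid corner gives under 1 mm at 20 N. The one rocking corner, which can be any of the four and looks the same, sinks 5 to 6 mm on a soft spring (gives from 2.5 N, fully down at 6 to 8 N), and comes up again when let go.
- corner_4 (a point): bright 14 mm dot on the plate's TOP face over the far right foot (plate x +70, y -80 mm): press this corner here. A solid corner gives under 1 mm at 20 N. The one rocking corner, which can be any of the four and looks the same, sinks 5 to 6 mm on a soft spring (gives from 2.5 N, fully down at 6 to 8 N), and comes up again when let go.
- leaf_1 (a point): where to press the orange shim leaf of corner_1 (near left): a point fixed to the bed, 44 mm above the bench, 55 mm to -x (bed frame) of corner_1, on the standing leaf's upper face (within 5 mm in height). Pressed down here the leaf turns stiffly (7 to 9 N) until level at a firm stop, upper face then about 29.5 mm above the bench, stays there and props the corner.
- leaf_2 (a point): where to press the orange shim leaf of corner_2 (near right): a point fixed to the bed, 44 mm above the bench, 55 mm to -x (bed frame) of corner_2, on the standing leaf's upper face (within 5 mm in height). Pressed down here the leaf turns stiffly (7 to 9 N) until level at a firm stop, upper face then about 29.5 mm above the bench, stays there and props the corner.
- leaf_3 (a point): where to press the orange shim leaf of corner_3 (far left): a point fixed to the bed, 44 mm above the bench, 55 mm to -x (bed frame) of corner_3, on the standing leaf's upper face (within 5 mm in height). Pressed down here the leaf turns stiffly (7 to 9 N) until level at a firm stop, upper face then about 29.5 mm above the bench, stays there and props the corner.
- leaf_4 (a point): where to press the orange shim leaf of corner_4 (far right): a point fixed to the bed, 44 mm above the bench, 55 mm to -x (bed frame) of corner_4, on the standing leaf's upper face (within 5 mm in height). Pressed down here the leaf turns stiffly (7 to 9 N) until level at a firm stop, upper face then about 29.5 mm above the bench, stays there and props the corner.
- shim_a (a joint): angle of one of the four shim leaves, rad: 0 standing at 34 degrees (starts 0 to 0.08), 0.6 flat. Letters are not tied to corners: where shim_a is differs from start to start. A leaf is 30 mm wide (y), 42 long, 3 thick, hinged along y 28 mm to -x of its corner point, 28 mm above the bench, pointing to -x. Free beside it: 27 mm to the plate's web, 35 mm or more to the near bar.
- shim_b (a joint): angle of one of the four shim leaves, rad: 0 standing at 34 degrees (starts 0 to 0.08), 0.6 flat. Letters are not tied to corners: where shim_b is differs from start to start. A leaf is 30 mm wide (y), 42 long, 3 thick, hinged along y 28 mm to -x of its corner point, 28 mm above the bench, pointing to -x. Free beside it: 27 mm to the plate's web, 35 mm or more to the near bar.
- shim_c (a joint): angle of one of the four shim leaves, rad: 0 standing at 34 degrees (starts 0 to 0.08), 0.6 flat. Letters are not tied to corners: where shim_c is differs from start to start. A leaf is 30 mm wide (y), 42 long, 3 thick, hinged along y 28 mm to -x of its corner point, 28 mm above the bench, pointing to -x. Free beside it: 27 mm to the plate's web, 35 mm or more to the near bar.
- shim_d (a joint): angle of one of the four shim leaves, rad: 0 standing at 34 degrees (starts 0 to 0.08), 0.6 flat. Letters are not tied to corners: where shim_d is differs from start to start. A leaf is 30 mm wide (y), 42 long, 3 thick, hinged along y 28 mm to -x of its corner point, 28 mm above the bench, pointing to -x. Free beside it: 27 mm to the plate's web, 35 mm or more to the near bar.
- offcut: loose plywood offcut 36 x 50 x 18 mm lying on the plate's web; origin at the centre of its underside. Leave alone.
- bush: loose brass bush, 22 mm across, 26 mm tall, standing on the plate's web; origin at the centre of its underside. Leave alone.
- tape: yellow tape measure, 70 x 45 x 60 mm, left of the board; origin at the middle of its underside. Leave alone.
- slats: stack of plywood slats, 370 x 78 x 48 mm, right of the board; origin at the middle of its underside. Leave alone.
- glue: white glue bottle with orange cap, 56 mm across, 150 mm tall, left of the board; origin at the middle of its underside. Leave alone.
- mallet: hammer 260 mm long, lying right of the board; origin on its underside. Leave alone.
- wedge: wooden stick 90 x 35 x 20 mm, left of the board; origin at the middle of its underside. Leave alone.
- tin: open metal tin, 90 mm across, 100 mm tall, right of the board; origin at the middle of its underside. Leave alone.

How it is judged:
By the outcome, as a careful person would: the job done as asked, in the order asked, and still so for the second after the job is handed in, with the robot touching nothing.
It also fails if it takes over 61 s, if anything falls off the work surface, if the arm or the gripper's body presses on something with over 40 N, if the wrist force passes 120 N, or if a joint passes its speed limit or range.

## Robot

A 7-joint arm with a two-finger parallel gripper is mounted at the origin on the work surface. World frame = base frame: x ahead of the robot, y to its left, z up, the work surface at z = 0. Lengths are in m, angles in rad, forces in N, time in s.
With the tool pointing down it reaches from about 0.4 to 0.9 m from the base axis. Payload 5.6 kg.
Tool frame: the origin (TCP) lies at the very end of the fingers, on their centre line; the grasp point (between the pads) lies 19 mm behind it; z points along the fingers, y is the direction in which the jaws open and shut (so a half turn about z gives the same grasp; the last joint's range is limited). The gripper opens to 92 mm and grips with 3 to 60 N. Pads are 20 mm wide; open, the fingers measure 128 mm over their backs; the gripper's body (75 mm by 189 mm) begins 69 mm behind the grasp point.
Start: joints at [1.188, 0.468, -0.012, 1.603, 0.006, 1.071, -0.056], TCP at [0.217, -0.613, 0.215] pointing down, gripper open.
Joint ranges: [-2.53, 2.53], [-0.31, 2.02], [-1.57, 1.55], [0.28, 2.44], [-1.29, 4.43], [0.15, 1.84], [-2.92, 2.92]. Speed limits (rad/s): [2.57, 2.57, 3.14, 3.14, 3.14, 3.14, 3.14].

## Interface

Orientations are given as a rotation vector (axis times angle).
In Python, from cell import readout, optics, r gives the robot as it stands.
- The arm moves only by the tool arm_command, never from a script. Its argument "deltas" is a list of rows, each a list of 5 numbers: the shift along the tool's x, y, z in mm, then the turn about the tool's z in degrees, then the closure, from 0 (fully open) to 1 (shut). In form: [[x, y, z, turn, fingers], ...]. A call has 1 to 10 rows; each row is the pose to reach, as a shift and turn from the pose measured when the call began, along the tool's axes at that moment; what a row does not reach only later rows make up. A row lasts 1/8 s, in which the tool goes at most 62.5 mm and 10.7 degrees, less where a joint would pass 70% of its speed; a pose out of reach is approached as far as the arm can. A call with a gripper value outside its range is refused whole. The fingers move at their own pace and stop on an object; the grip force is fixed at half the most. Time passes only in rows, so rows that repeat a pose let the fingers close. It gives the time, the measured TCP pose, the force and the opening at its end, in the units of the state.
- readout.read_state(): the state, without advancing time (a new reading comes with each control period).
- optics.get_image(name): name is "scene" or "top"; returns (picture, depth): 384x512x3 uint8, red, green, blue; 384x512 float32, m along the optical axis (not along the pixel's ray), 0 where there is no reading.
- optics.get_calibration(name): a dict with "fx", "fy", "cx", "cy" (pixels), "rvec" (rotation vector, rad) and "tvec" (3), from world to camera coordinates, as OpenCV has them. Camera axes: x right, y down, z forward; pixel columns grow to the right and rows downward; lengths in m; the calibration is good to about 2 mm. A picture is of the moment at which its call begins. get_calibration takes no time and is no camera call.
- r.sign_off(): hands the job in, once; it reports no verdict.
Trained networks look in the newest picture that a camera, given by its name, has taken for a name from the list of things; names that differ only in an ending like _2 or _b are one class to them, and where a whole thing is asked for, a point or a joint stands for the part that bears it (a point fixed in the world has none). Each returns a list of dicts, best first, with "p" (0 to 1); they miss things now and then, are a little off and sometimes report something else, mostly with a low value. They report only what shows in the picture. A call takes as long as a camera call.
- optics.look_for(query, camera): "location" ([x, y, z] in m, in the coordinates of the camera as it stood for that picture, good to about 4 mm: the middle of the surface that is visible of it).
- optics.tip_of(query, camera): "location" ([x, y, z] in m, in the coordinates of the camera as it stood for that picture, good to about 4 mm: a listed point, or the origin of a listed thing).
The state is a dict: "time": time; "joint_positions": joint angles; "qd": joint speeds; "tau": joint torques, N m; "ee_pos": TCP position; "orientation": TCP orientation; "ft_force": force on the tool from outside, world axes, zero at the start; "torque": the same for the moment, N m; "opening": finger opening in m.
Only numpy, scipy, OpenCV 4.12 (cv2) and the standard library are available. Lean on these libraries where they do the work, as an engineer would, in place of code of your own. Each camera call takes 0.05 s, during which the arm holds its last target. There are 200 camera calls.

## Working session

There is one attempt and no reset: what is moved stays moved. The work goes in short steps, Python scripts to look and compute and a tool call to move; the robot and the scene stay as the last step left them, time stands still between calls to the robot, and variables do not carry over. Pictures are saved under pics/ and viewed, about 8 in all and at most 12, crops included, and the job is handed in when it is done.

Besides the shell and the picture viewer there is one more tool, called after ">>>" by a JSON object that holds its "api" and its "payload". arm_command: Moves the arm, as the interface text tells. Its arguments: {"type":"object","properties":{"deltas":{"type":"array"}},"required":["deltas"]}

```bash
mkdir -p pics; cat > h.py <<'E'
import numpy as np, cv2
from cell import readout, optics, r
def cam(n):
    c=optics.get_calibration(n); R=cv2.Rodrigues(np.array(c["rvec"],float))[0]; return c,R,np.array(c["tvec"],float).ravel()
def w(n,p):
    c,R,t=cam(n); return R.T@(np.array(p)-t)
def cloud(n,d):
    c,R,t=cam(n); v,u=np.mgrid[:384,:512]
    P=np.dstack([(u-c["cx"])/c["fx"]*d,(v-c["cy"])/c["fy"]*d,d])
    return (P-t)@R
E
python3 - <<'E'
from h import *
s=readout.read_state(); print({k:np.round(v,3) for k,v in s.items()})
ims=[]
for n in("scene","top"):
    im,d=optics.get_image(n); cv2.imwrite(f"pics/{n}0.png",im[:,:,::-1]); np.save(f"{n}d.npy",d)
    for q in("corner_1","leaf_1","plate"):
        for o in optics.tip_of(q,n)[:6]: print(n,q,round(o["p"],2),np.round(w(n,o["location"]),4))
E
```

```text
{'time': np.float64(0.0), 'joint_positions': array([ 1.188,  0.468, -0.012,  1.604,  0.006,  1.071, -0.056]), 'qd': array([-0.001,  0.   , -0.002,  0.001, -0.001,  0.001, -0.   ]), 'tau': array([ 1.0000e-03, -5.2057e+01, -1.2000e-02, -2.4375e+01, -5.7000e-02,
        1.7000e-02,  0.0000e+00]), 'ee_pos': array([ 0.216, -0.612,  0.214]), 'orientation': array([-3.095e+00, -5.310e-01,  1.000e-03]), 'ft_force': array([ 0.408, -0.68 ,  0.301]), 'torque': array([ 0.   , -0.001, -0.   ]), 'opening': np.float64(0.092)}
scene corner_1 0.82 [0.6637 0.0489 0.047 ]
scene corner_1 0.66 [0.52   0.0398 0.0434]
scene corner_1 0.66 [ 0.5312 -0.1192  0.0468]
scene corner_1 0.63 [ 0.672  -0.1127  0.0475]
scene leaf_1 0.81 [ 0.4755 -0.1259  0.0465]
scene leaf_1 0.75 [ 0.6151 -0.1155  0.0441]
scene leaf_1 0.68 [ 0.4197  0.4603 -0.0074]
scene plate 0.86 [ 0.6006 -0.0358  0.0376]
scene plate 0.4 [0.5221 0.0363 0.0434]
top corner_1 0.94 [0.6587 0.0456 0.0451]
top corner_1 0.77 [ 0.6682 -0.1114  0.0461]
top corner_1 0.62 [0.5225 0.0374 0.0482]
top corner_1 0.61 [ 0.5307 -0.1233  0.0499]
top leaf_1 0.91 [ 0.4779 -0.1228  0.0466]
top leaf_1 0.85 [0.4685 0.037  0.0436]
top leaf_1 0.82 [0.605  0.0439 0.047 ]
top leaf_1 0.71 [ 0.6116 -0.1179  0.0408]
top leaf_1 0.63 [ 0.7253 -0.294  -0.003 ]
top plate 0.73 [ 7.269e-01 -2.914e-01 -5.000e-04]
top plate 0.6 [ 0.5978 -0.0344  0.0359]
```

```bash
python3 - <<'E'
from h import *
A=np.array([[-70,80],[-70,-80],[70,80],[70,-80]])/1000.
B=np.array([[.5213,.0386],[.531,-.1213],[.661,.047],[.670,-.112]])
L=A+[-.055,0]; A2=np.vstack([A,L]); B2=np.vstack([B,[[.4685,.037],[.4767,-.1243],[.605,.0439],[.6133,-.1167]]])
a=A2-A2.mean(0); b=B2-B2.mean(0)
th=np.arctan2((a[:,0]*b[:,1]-a[:,1]*b[:,0]).sum(),(a*b).sum()); R=np.array([[np.cos(th),-np.sin(th)],[np.sin(th),np.cos(th)]])
t=B2.mean(0)-R@A2.mean(0); print("yaw deg",np.degrees(th),"origin",t)
P=A2@R.T+t; print(np.round(P,4)); print("resid mm",np.round((B2-P)*1000,1))
T=cv2.Rodrigues(readout.read_state()["orientation"])[0]; print(np.round(T,4))
s=np.hstack([cv2.imread("pics/scene0.png"),cv2.imread("pics/top0.png")]); 
cv2.imwrite("pics/both.png",cv2.resize(s,(800,300),interpolation=cv2.INTER_AREA))
E
```

```text
yaw deg 3.2282372347115986 origin [ 0.59580636 -0.03692638]
[[ 0.5214  0.039 ]
 [ 0.5304 -0.1207]
 [ 0.6612  0.0469]
 [ 0.6702 -0.1129]
 [ 0.4665  0.0359]
 [ 0.4755 -0.1238]
 [ 0.6063  0.0438]
 [ 0.6153 -0.116 ]]
resid mm [[-0.1 -0.4]
 [ 0.6 -0.6]
 [-0.2  0.1]
 [-0.2  0.9]
 [ 2.   1.1]
 [ 1.2 -0.5]
 [-1.3  0.1]
 [-2.  -0.7]]
[[ 9.429e-01  3.332e-01 -1.000e-04]
 [ 3.332e-01 -9.429e-01  2.000e-04]
 [-1.000e-04 -2.000e-04 -1.000e+00]]
```

View pics/both.png

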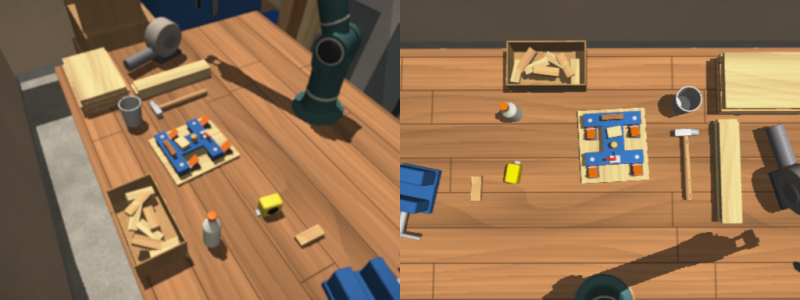

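View pics/top0.png

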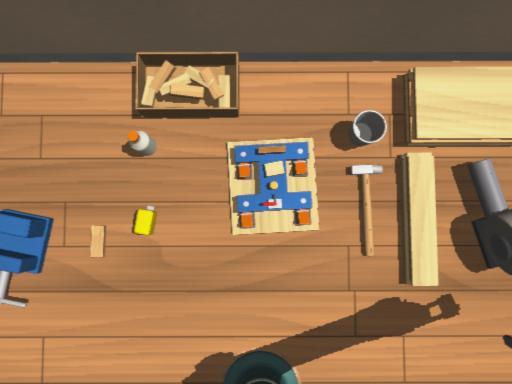

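The pictures agree with the networks. In the top view the dots are at (244,154), (303,152), (246,204) and (305,201), with the orange leaves just below each at about (245,171), (301,168), (247,220) and (304,217). The board's yaw is about 3.2°. I'll move above corner_2 with the fingers shut and tool y along bed y.

>>> {"api": "arm_command", "payload": {"deltas": [[460,-358.5,0,16.2,1],[460,-358.5,0,16.2,1],[460,-358.5,0,16.2,1],[460,-358.5,0,16.2,1],[460,-358.5,0,16.2,1],[460,-358.5,0,16.2,1],[460,-358.5,0,16.2,1],[460,-358.5,0,16.2,1],[460,-358.5,0,16.2,1],[460,-358.5,0,16.2,1]]}}

```text
time: 1.65
ee_pos: [0.5327, -0.1169, 0.2148]
orientation: [-3.138, -0.099, -0.002]
ft_force: [0.1, -0.6, -0.5]
opening: 0.0006
```

>>> {"api": "arm_command", "payload": {"deltas": [[0,0,0,0,1],[0,0,0,0,1]]}}

```text
time: 1.9
ee_pos: [0.5321, -0.1178, 0.2147]
orientation: [-3.139, -0.098, -0.001]
ft_force: [0.7, 0.5, -0.3]
opening: 0.0002
```

>>> {"api": "arm_command", "payload": {"deltas": [[-1.9,2.8,50,0,1],[-1.9,2.8,100,0,1],[-1.9,2.8,140,0,1],[-1.9,2.8,155,0,1],[-1.9,2.8,155,0,1],[-1.9,2.8,155,0,1]]}}

```text
time: 2.65
ee_pos: [0.5317, -0.1212, 0.0613]
orientation: [-3.14, -0.097, -0.005]
ft_force: [-0.4, -0.5, -0.2]
opening: 0.0004
```

```bash
python3 - <<'E'
from h import *
s=readout.read_state(); print(np.round(s["ee_pos"],4),np.round(s["ft_force"],2))
im,d=optics.get_image("scene"); P=cloud("scene",d)
c,R,t=cam("scene")
p=R@np.array([.53,-.04,.05])+t; u=int(p[0]/p[2]*c["fx"]+c["cx"]);v=int(p[1]/p[2]*c["fy"]+c["cy"]); print(u,v)
k=im[max(v-70,0):v+70,max(u-90,0):u+90,::-1]; cv2.imwrite("pics/c1.png",cv2.resize(k,None,fx=4,fy=4,interpolation=2))
E
```

```text
[ 0.5317 -0.1212  0.0613] [-0.37 -0.46 -0.19]
260 173
```

View pics/c1.png

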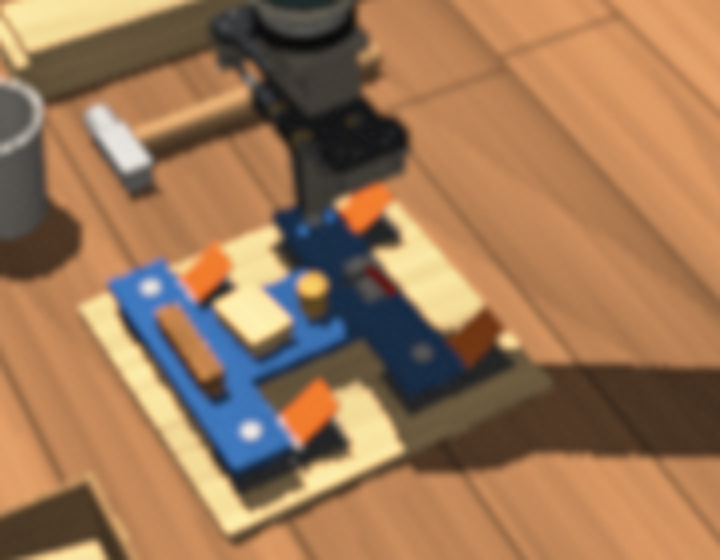

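The picture shows the shut fingers over the near right corner (crop pixel ~(318,225)), clear of the clamp. I'll press in small steps.

>>> {"api": "arm_command", "payload": {"deltas": [[-1,0,8,0,1],[-1,0,12,0,1],[-1,0,13,0,1],[-1,0,14,0,1],[-1,0,14,0,1]]}}

```text
time: 3.32
ee_pos: [0.5305, -0.1212, 0.0476]
orientation: [-3.14, -0.097, -0.005]
ft_force: [-2.7, 0.0, 4.5]
opening: 0.0002
```

>>> {"api": "arm_command", "payload": {"deltas": [[0,0,1,0,1],[0,0,2,0,1],[0,0,2,0,1]]}}

```text
time: 3.7
ee_pos: [0.5304, -0.1213, 0.0458]
orientation: [-3.14, -0.097, -0.004]
ft_force: [-2.1, -0.7, 6.4]
opening: 0.0004
```

>>> {"api": "arm_command", "payload": {"deltas": [[0,0,1,0,1],[0,0,2,0,1],[0,0,2,0,1]]}}

```text
time: 4.08
ee_pos: [0.5304, -0.1214, 0.0441]
orientation: [3.14, 0.097, 0.004]
ft_force: [-1.9, -0.6, 7.8]
opening: 0.0005
```

>>> {"api": "arm_command", "payload": {"deltas": [[0,0,1,0,1],[0,0,2,0,1],[0,0,2,0,1]]}}

```text
time: 4.45
ee_pos: [0.5303, -0.1215, 0.0429]
orientation: [3.14, 0.097, 0.004]
ft_force: [-4.2, -0.5, 11.2]
opening: 0.0003
```

It sinks about 5 mm at 6–8 N, then stiffens. One firmer push will confirm the stop.

>>> {"api": "arm_command", "payload": {"deltas": [[0.5,0,2,0,1],[0.5,0,3,0,1],[0.5,0,3,0,1]]}}

```text
time: 4.82
ee_pos: [0.5304, -0.1215, 0.0424]
orientation: [3.139, 0.097, 0.002]
ft_force: [-11.0, 1.7, 28.7]
opening: 0.0006
```

Firm stop at 42.4 mm with 28.7 N, so corner_2 is the rocker and it is fully down. Next I lift and go to leaf_2.

>>> {"api": "arm_command", "payload": {"deltas": [[0,0,-10,0,1],[0,0,-35,0,1],[-15,0,-35,0,1],[-40,0,-35,0,1],[-55,-1,-35,0,1],[-55,-1,-35,0,1],[-55,-1,-35,0,1]]}}

```text
time: 5.7
ee_pos: [0.4762, -0.1238, 0.0773]
orientation: [3.139, 0.097, 0.004]
ft_force: [0.1, 0.9, -0.7]
opening: 0.0006
```

```bash
python3 - <<'E'
from h import *
s=readout.read_state(); print(np.round(s["ee_pos"],4),np.round(s["ft_force"],2))
for n in("scene","top"):
    im,d=optics.get_image(n)
    for q in("corner_1","leaf_1"):
        for o in optics.tip_of(q,n)[:5]: print(n,q,round(o["p"],2),np.round(w(n,o["location"]),4))
E
```

```text
[ 0.4762 -0.1238  0.0773] [ 0.12  0.89 -0.69]
scene corner_1 0.9 [0.6625 0.0492 0.0497]
scene corner_1 0.69 [0.5231 0.0371 0.0433]
scene corner_1 0.62 [ 0.5277 -0.1237  0.0448]
scene corner_1 0.57 [ 0.6741 -0.1099  0.0474]
scene corner_1 0.38 [4.773e-01 3.236e-01 4.000e-04]
scene leaf_1 0.94 [ 0.4778 -0.121   0.044 ]
scene leaf_1 0.79 [ 0.6193 -0.1154  0.045 ]
scene leaf_1 0.62 [0.6122 0.0416 0.0465]
scene leaf_1 0.57 [0.4686 0.0383 0.0432]
top corner_1 0.81 [ 0.6692 -0.1107  0.0463]
top corner_1 0.65 [0.5213 0.0362 0.0469]
top corner_1 0.65 [0.6593 0.0467 0.0456]
top corner_1 0.6 [ 0.5311 -0.122   0.0481]
top corner_1 0.45 [ 0.5706 -0.0305  0.0492]
top leaf_1 0.94 [0.4698 0.039  0.0427]
top leaf_1 0.91 [ 0.6155 -0.1143  0.043 ]
top leaf_1 0.82 [0.6044 0.0424 0.0432]
top leaf_1 0.65 [ 0.4736 -0.1188  0.0465]
```

>>> {"api": "arm_command", "payload": {"deltas": [[0,0,15,0,1],[0,0,22,0,1],[0,0,25,0,1],[0,0,28,0,1],[0,0,31,0,1],[0,0,34,0,1]]}}

```text
time: 6.75
ee_pos: [0.4728, -0.1239, 0.043]
orientation: [3.139, 0.096, -0.007]
ft_force: [-5.9, 0.5, 8.2]
opening: 0.0009
```

>>> {"api": "arm_command", "payload": {"deltas": [[0,0,2,0,1],[0,0,4,0,1],[0,0,6,0,1],[0,0,8,0,1],[0,0,8,0,1]]}}

```text
time: 7.38
ee_pos: [0.4716, -0.124, 0.0349]
orientation: [3.139, 0.096, -0.011]
ft_force: [-0.4, 0.5, 0.2]
opening: 0.0004
```

>>> {"api": "arm_command", "payload": {"deltas": [[4,0,0,0,1],[4,0,2,0,1],[4,0,4,0,1],[4,0,6,0,1],[4,0,6,0,1]]}}

```text
time: 8.0
ee_pos: [0.4767, -0.1238, 0.0297]
orientation: [3.139, 0.096, -0.007]
ft_force: [-1.5, -0.4, 8.5]
opening: 0.0007
```

>>> {"api": "arm_command", "payload": {"deltas": [[0,0,2,0,1],[0,0,3,0,1],[0,0,3,0,1]]}}

```text
time: 8.38
ee_pos: [0.4769, -0.1238, 0.0293]
orientation: [3.138, 0.096, -0.008]
ft_force: [-9.0, 2.5, 31.9]
opening: 0.0004
```

The leaf has reached its firm stop: 29.3 mm at 31.9 N. I'll let go straight up, move back from the job, and look.

>>> {"api": "arm_command", "payload": {"deltas": [[0,0,-5,0,1],[0,0,-40,0,1],[0,0,-100,0,1],[0,0,-150,0,1],[0,60,-180,0,1],[0,120,-180,0,1],[0,180,-180,0,1],[0,240,-180,0,1],[0,250,-180,0,1],[0,250,-180,0,1]]}}

```text
time: 9.62
ee_pos: [0.4928, -0.3729, 0.2091]
orientation: [3.139, 0.095, -0.009]
ft_force: [-0.5, -0.1, -0.3]
opening: 0.0005
```

```bash
python3 - <<'E'
from h import *
s=readout.read_state(); print(np.round(s["ee_pos"],4),np.round(s["ft_force"],2))
for n in("scene","top"):
    im,d=optics.get_image(n); P=cloud(n,d).reshape(-1,3)
    if n=="scene": cv2.imwrite("pics/end.png",cv2.resize(im[103:243,170:350,::-1],None,fx=4,fy=4,interpolation=2))
    R=np.array([[.99841,.0563],[-.0563,.99841]]); q=(P[:,:2]-[.5958,-.0369])@R.T
    for nm,x,y in(("1",-70,80),("2",-70,-80),("3",70,80),("4",70,-80)):
        f=lambda dx,r:P[(abs(q[:,0]*1e3-x-dx)<r)&(abs(q[:,1]*1e3-y)<9),2]
        a,b=f(0,9),f(-55,7); print(n,nm,"corner z",np.median(a).round(4),"leaf z",np.median(b).round(4),len(b))
    for k in("plate","offcut","bush"):
        o=optics.tip_of(k,n)[:1]; print(k,[np.round(w(n,i["location"]),4) for i in o])
E
```

```text
[ 0.4928 -0.3729  0.2091] [-0.55 -0.14 -0.34]
scene 1 corner z 0.0473 leaf z 0.0448 34
scene 2 corner z 0.0465 leaf z 0.0271 19
scene 3 corner z 0.0472 leaf z 0.0444 37
scene 4 corner z 0.0476 leaf z 0.0435 37
plate [array([ 0.6007, -0.0361,  0.0392])]
offcut [array([ 0.6201, -0.0378,  0.0504])]
bush [array([ 0.5733, -0.0351,  0.0498])]
top 1 corner z 0.0473 leaf z 0.0482 35
top 2 corner z 0.048 leaf z 0.0289 30
top 3 corner z 0.048 leaf z 0.045 32
top 4 corner z 0.0475 leaf z 0.0463 34
plate [array([ 0.5964, -0.0347,  0.037 ])]
offcut [array([ 0.6189, -0.034 ,  0.0497])]
bush [array([ 0.4788, -0.1196,  0.0457])]
```

View pics/end.png

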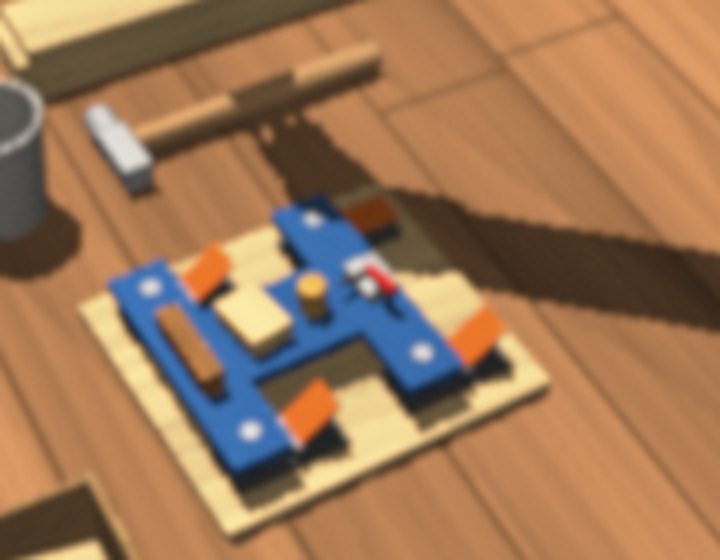

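The near right leaf lies flat in the picture (crop pixel ~(370,215)), and the other three still stand. The plate, offcut and bush look unmoved.

```bash
python3 -c "
from h import *
print(r.sign_off())"
```

```text
the job is handed in; nothing more can be done
None
```

The rocking corner is corner_2 (near right). I pushed it right down, pressed leaf_2 flat, let go and handed the job in at about 10 s.

- **Corner:** it was the first one I pressed, so I didn't need to touch the other three. It sank about 5 mm at 6–8 N and met a firm stop at 42.4 mm, which I confirmed at 28.7 N.
- **Leaf:** it turned down to a firm stop at 29.3 mm, confirmed at 31.9 N. After I let go, the cameras measured it at 27–29 mm, so it stayed flat.
- **Everything else:** the other three leaves still stand at 43–48 mm. All four corners read about 47–48 mm, and the plate, offcut and bush looked unmoved. The arm is clear of the job, with wrist force near zero.

- **Disagreeing check:** in the top view, the trained network placed the bush on the flat leaf. The picture and the scene camera both show it still standing on the web, so I took that as a false detection.
- **Not checked:** I did not press the corner again to test that the leaf now props it.

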